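# Complete the row of casting moulds and snap the guard rail

### The job

The middle-sized mould frame already stands on the low shelf: stand the other two beside it so that the three make one neat, square row whose heights step down towards the push pad (tall one on the side away from the pad, short one on the pad side), fronts in line and gaps of less than a centimetre, set down gently. Then press the push pad at the end of the shelf until it snaps down and stays, raising the guard rail in front of the row. Leave the file, flask, jar, bench block and bur stand where they are.

Things in the scene. Friction and masses are not known exactly. Their poses are not given: they have to be found in the camera images.
- tall_center (a point): The tall loose mould frame: two aluminium plates (on its +y and -y faces) with dark rubber between them and a brass-ringed hole on top; 56 along its own x, 36 along its own y, 108 high (z). The point is its centre, half-way up. It starts upright on the bench, right of the shelf as the robot sees it, turned up to 30 degrees. About 0.4 kg; grip across its 56 mm faces (own x), near the top, so the fingers clear its neighbours and the back strip.
- short_center (a point): The short loose mould frame: two aluminium plates (on its +y and -y faces) with dark rubber between them and a brass-ringed hole on top; 56 along its own x, 36 along its own y, 76 high (z). The point is its centre, half-way up. It starts standing upright on the bench like the tall one (the two may be swapped). Mass about 0.27 kg; grip it the same way.
- mid_center (a point): The middle-sized mould frame: two aluminium plates (on its +y and -y faces) with dark rubber between them and a brass-ringed hole on top; 56 along its own x, 36 along its own y, 92 high (z). The point is its centre, half-way up. It already stands square on the shelf board; its +y points along the row away from the push pad, its +x towards the back strip. It is loose, mass about 0.33 kg.
- shelf_top (a point): Middle of the upper face of the low wooden shelf board, 40 above the bench; board 100 along x, 250 along y. +x points to the back, where a steel strip 4 thick, its inner face at x = 46, rises 12 above the board; +y runs along the row away from the push pad. A steel guard rail (6 thick, centred at x = -54) lies along the front edge, level with the board; it rises 18 when the catch snaps. The shelf is fixed to the bench.
- catch_top (a point): Centre of the upper face of the steel push pad (38 x 36) of the snap catch, at the shelf's -y end (shelf x = 0, y = -149), 74 above the bench before it is pressed; it moves with the pad. The pad goes straight down 12. It holds until pushed with about 6 to 9 N at the very start, then gives way more easily the lower it goes, and past half travel snaps through to its stop, where it stays down by itself (62 above the bench).
- catch (a joint): Travel of the push pad in m: 0 up (as found), 0.012 fully down; it latches down once past about 0.006.
- file_center (a point): Bystander, to be left alone: a needle file lying flat among the moulds, 160 long, 14 high (mm). The point is its middle, half-way up.
- flask_center (a point): Bystander, to be left alone: a round steel casting flask filled with plaster, 68 wide, 78 high (mm). The point is its middle, half-way up.
- jar_center (a point): Bystander, to be left alone: a round amber glass jar with a steel lid, 60 wide, 85 high (mm). The point is its middle, half-way up.
- anvil_center (a point): Bystander, to be left alone: a flat square steel bench block, 70 x 70 x 20 high (mm). The point is its middle, half-way up.
- burs_center (a point): Bystander, to be left alone: a green plastic bur stand, 60 x 100 x 40 high, with short burs standing in it to 66 above the bench (mm). The point is its middle, half-way up.
Mind the look-alikes: they are no part of the job. Leave any red look-alike of the part that bears short_center alone.

How it is judged:
By the outcome, as a careful person would: the job done as asked, in the order asked, and still so for the second after the job is handed in, with the robot touching nothing.
It also fails if it takes over 67 s, if anything falls off the work surface, if the arm or the gripper's body presses on something with over 40 N, if the wrist force passes 120 N, or if a joint passes its speed limit or range.

### The arm

A 6-joint arm with a two-finger parallel gripper is mounted at the origin on the work surface. World frame = base frame: x ahead of the robot, y to its left, z up, the work surface at z = 0. Lengths are in mm, angles in rad, forces in N, time in s.
With the tool pointing down it reaches from about 350 to 875 mm from the base axis. Payload 4.2 kg.
Tool frame: the origin (TCP) lies at the very end of the fingers, on their centre line; the grasp point (between the pads) lies 19 mm behind it; z points along the fingers, y is the line along which they close (so a half turn about z gives the same grasp; the last joint's range is limited). The gripper opens to 85 mm and grips with 20 to 120 N. Pads are 22 mm wide; open, the fingers measure 114 mm over their backs; the gripper's body (76 mm by 85 mm) begins 54 mm behind the grasp point. The pads swing forward as they close: fully open they stand 13 mm farther back than shut.
Start: joints at [-0.959, 0.385, 0.008, 0, -1.194, -0.259], TCP at [215.968, -586.478, 195.712] pointing down, gripper open.
Joint ranges: [-3.14, 3.14], [-1.21, 2.06], [-1.07, 1.41], [-3.16, 2.05], [-2.99, -0.16], [-3.1, 3.1]. Speed limits (rad/s): [2.79, 2.79, 3.14, 3.14, 3.14, 3.14].

### API

Orientations are given as a unit quaternion [x, y, z, w].
In Python, from bench import read_state, get_image, camera_model, job_done gives the robot as it stands.
- The arm moves only by the shell command python3 -m handwheel 'ROWS'. ROWS is JSON, a list of rows, each a list of 7 numbers: the shift along the tool's x, y, z in m, then the turn, a rotation vector about the tool's x, y, z in rad, then the gripper's target within -1 to 1 (fully open at 1, half-way at 0, shut at -1). In form: [[dx, dy, dz, wx, wy, wz, jaw], ...]. A call has 1 to 10 rows; each row is the pose to reach, as a shift and turn from the pose commanded when the call began, along the tool's axes at that moment; what a row does not reach only later rows make up. A row lasts 1/8 s, in which the tool goes at most 62.5 mm and 10.7 degrees, less where a joint would pass 70% of its speed; a pose out of reach is approached as far as the arm can. A call with a gripper value outside its range is refused whole. The fingers move at their own pace and stop on an object; the grip force is fixed at half the most. Time passes only in rows, so rows that repeat a pose let the fingers close. It gives the time, the measured TCP pose, the force, the opening and the grip force at its end, in the units of the state.
- read_state(): the state, without advancing time (a new reading comes with each control period).
- get_image(name): name is "scene" or "top"; returns (picture, depth): 400x640x3 uint8, blue, green, red; 400x640 float32, mm along the optical axis (not along the pixel's ray), 0 where there is no reading.
- camera_model(name): a dict with "K" (3x3 intrinsics, pixels), "rvec" (rotation vector, rad) and "tvec" (3), from world to camera coordinates, as OpenCV has them. Camera axes: x right, y down, z forward; pixel columns grow to the right and rows downward; lengths in mm; the calibration is good to about 2 mm. A picture is of the moment at which its call begins. camera_model takes no time and is no camera call.
- job_done(): hands the job in; it is judged then, once.
The state is a dict: "clock": time; "joints": joint angles; "joint_vel": joint speeds; "joint_efforts": joint torques, N m; "position": TCP position; "ee_rot": TCP orientation; "contact_force": force on the tool from outside, world axes, zero at the start; "wrist_torque": the same for the moment, N m; "gripper_width": finger opening in mm; "grasp_force": force on a finger pad.
Only numpy, scipy, OpenCV 4.12 (cv2) and the standard library are available. Lean on these libraries where they do the work, as an engineer would, in place of code of your own. Each camera call takes 0.05 s, during which the arm holds its last target. There are 200 camera calls.

## Working session

There is one attempt and no reset: what is moved stays moved. The work goes in short steps, Python scripts to look and compute and a shell command to move; the robot and the scene stay as the last step left them, time stands still between calls to the robot, and variables do not carry over. Pictures are saved under pics/ and viewed, at most 10 in all, crops included, and the job is handed in when it is done.

```bash
mkdir -p pics
cat > h.py <<'E'
import numpy as np, cv2
from bench import read_state, get_image, camera_model, job_done
def cam(n):
    m=camera_model(n); R=cv2.Rodrigues(np.array(m["rvec"],float))[0]
    return np.array(m["K"],float),R,np.array(m["tvec"],float).ravel()
def cloud(n,depth):
    K,R,t=cam(n); v,u=np.mgrid[:depth.shape[0],:depth.shape[1]]
    p=np.stack([(u-K[0,2])/K[0,0]*depth,(v-K[1,2])/K[1,1]*depth,depth],-1)
    w=(p-t)@R; w[depth<=0]=np.nan; return w
E
python3 - <<'E'
from h import *
for n in("scene","top"):
    im,d=get_image(n); cv2.imwrite(f"pics/{n}0.png",im); np.savez(f"{n}0.npz",im=im,d=d)
    K,R,t=cam(n); print(n,K.round(1).tolist(),(-R.T@t).round(),(R[2]).round(2))
s=read_state();print(s["clock"],s["position"],s["ee_rot"],s["gripper_width"])
E
```

```text
scene [[383.2, 0.0, 322.5], [0.0, 383.2, 192.5], [0.0, 0.0, 1.0]] [1116. -228. 1061.] [-0.49  0.21 -0.84]
top [[378.7, 0.0, 315.2], [0.0, 378.7, 197.8], [0.0, 0.0, 1.0]] [ 385.   14. 1144.] [ 0.16 -0.01 -0.99]
0.1 [ 215.75745423 -585.93063477  194.74475129] [-1.75400214e-01  9.84496733e-01  9.49794156e-04 -2.13682996e-04] 85.30956126333471
```

View pics/scene0.png

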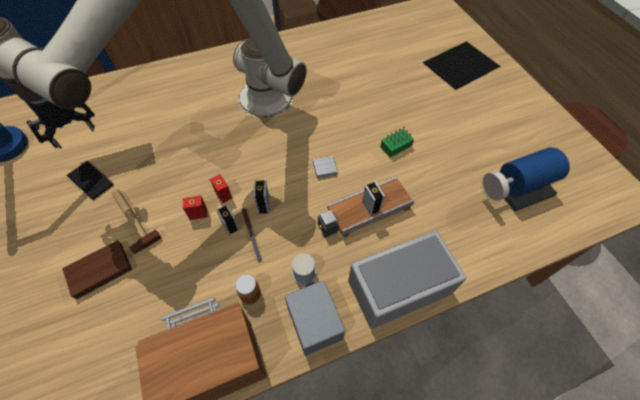

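View pics/top0.png

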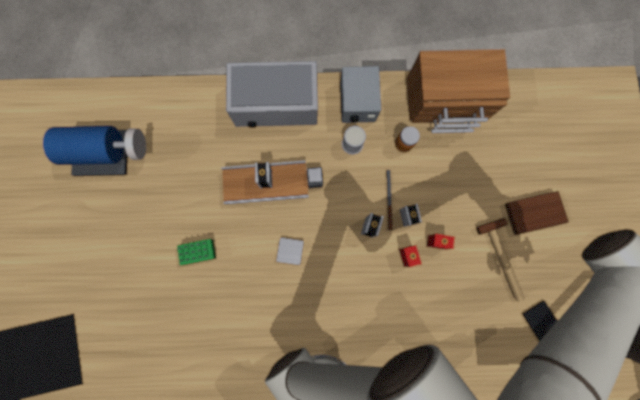

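The scene picture shows the shelf at (370,205) with the mid frame at (373,197) and the pad at (328,220). The two loose black/aluminium frames are at (262,196) and (228,220). The two red look-alikes are at (221,187) and (194,207). In the top view the loose frames are at (373,224) and (411,215), the red ones at (411,256) and (441,241), the shelf at (265,183), the pad at (314,177), and the file lies between the loose frames at (389,200).

Next I measure heights and enlarge that area.

Run:
```python
from h import *
z=np.load("top0.npz"); im,d=z["im"],z["d"]; w=cloud("top",d)
s=np.load("scene0.npz"); ws=cloud("scene",s["d"])
def rect(lab,W,lo,hi,box):
    u0,v0,u1,v1=box; P=W[v0:v1,u0:u1].reshape(-1,3); P=P[(P[:,2]>lo)&(P[:,2]<hi)]
    if len(P)<5: print(lab,"none",len(P));return
    r=cv2.minAreaRect(P[:,:2].astype(np.float32)); print(lab,len(P),np.round(P.mean(0),1),np.round(np.median(P[:,2]),1),[np.round(x,1).tolist() for x in r])
for lab,b in dict(A=(360,210,388,240),B=(399,202,425,230),R1=(400,245,424,270),R2=(427,232,456,250),mid=(252,158,276,190),pad=(303,163,328,192)).items():
    zz=w[b[1]:b[3],b[0]:b[2],2]; print(lab,"zmax",np.nanpercentile(zz,[90,95,99]).round(1))
    m=np.nanpercentile(zz,95); rect(lab,w,m-6,m+8,b)
for lab,b in dict(A=(250,175,275,218),B=(215,203,240,237),mid=(360,178,388,218),pad=(315,208,345,238)).items():
    zz=ws[b[1]:b[3],b[0]:b[2],2]; m=np.nanpercentile(zz,95); rect("s"+lab,ws,m-6,m+8,b)
rect("board",w,33,47,(218,160,312,205)); rect("sboard",ws,33,47,(325,170,420,235))
c=lambda i,x,y,ww,hh,f: cv2.resize(i[y:y+hh,x:x+ww],None,fx=f,fy=f,interpolation=cv2.INTER_CUBIC)
a=c(im,215,155,250,120,3.2); b=c(s["im"],170,165,250,80,3.2)
cv2.imwrite("pics/crop0.png",cv2.resize(np.vstack([a[:340],b]),(800,596)))
```

```text
A zmax [108.8 109.9 111.6]
A 255 [ 472.  -155.5  108.1] 107.9 [[472.2, -156.0], [36.2, 55.6], 70.2]
B zmax [76.7 77.6 79.5]
B 246 [ 500.2 -273.3   75.6] 75.5 [[500.4, -273.5], [54.9, 36.2], 9.6]
R1 zmax [77.1 78.1 79.7]
R1 251 [ 383.  -263.8   76. ] 75.9 [[383.3, -263.6], [53.6, 36.6], 12.7]
R2 zmax [77.5 78.4 79.5]
R2 240 [ 422.1 -355.5   76.1] 76.0 [[422.3, -355.3], [56.0, 35.9], 79.0]
mid zmax [133.2 133.8 135.3]
mid 257 [619.9 147.4 132.1] 132.2 [[620.1, 146.7], [35.7, 56.0], 89.5]
pad zmax [74.4 75.8 77.5]
pad 160 [622.    2.6  74.3] 74.3 [[621.6, 2.5], [34.8, 39.1], 88.8]
sA 198 [ 473.8 -159.   107. ] 107.0 [[470.9, -158.7], [35.8, 57.3], 71.0]
sB 206 [ 500.7 -276.5   75.4] 75.3 [[500.2, -276.2], [57.3, 35.6], 9.9]
smid 215 [620.  144.6 131.3] 131.3 [[618.2, 145.3], [58.0, 38.1], 2.3]
spad 143 [ 6.221e+02 -2.000e-01  7.360e+01] 73.6 [[621.3, 0.4], [39.4, 36.4], 4.7]
board 2598 [606.1 151.2  40.3] 40.3 [[609.7, 146.5], [104.8, 261.2], 3.2]
sboard 1845 [612.3 139.4  39.8] 39.8 [[610.4, 127.7], [109.9, 295.6], 3.5]
```

View pics/crop0.png

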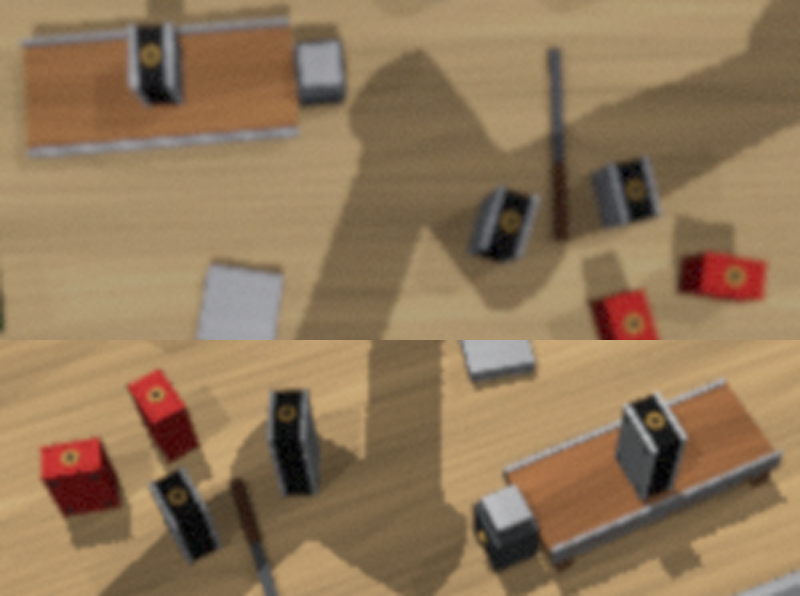

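The crop confirms it. The tall frame is A, black/aluminium with its top at z=108, at top (373,224). The short one is B, black/aluminium with its top at z=76, at (411,215). The red pair at (411,256) and (441,241) are also 76 high, but they are the look-alikes and stay put. Next I fit the shelf yaw and the mid pose more precisely.

```bash
cat >> h.py <<'E'
from scipy.spatial.transform import Rotation as Rn
def go(x,y,z,yaw,n=""):
    """tool shift (mm) and turn to reach world TCP with tool y at yaw deg (mod 180), from the measured pose"""
    s=read_state(); R=Rn.from_quat(s["ee_rot"]); p=np.array(s["position"])
    M=R.as_matrix(); cur=np.degrees(np.arctan2(M[1,1],M[0,1])); dy=(yaw-cur+90)%180-90
    c,sn=np.cos(np.radians(cur+dy)),np.sin(np.radians(cur+dy))
    T=np.array([[sn,c,0],[-c,sn,0],[0,0,-1.]])
    print(n,"shift m",np.round(M.T@(np.array([x,y,z])-p)/1000,4),"rv",Rn.from_matrix(M.T@T).as_rotvec().round(4),"dyaw",round(dy,1),"j6",round(s["joints"][5],2),"clk",s["clock"])
E
python3 - <<'E'
from h import *
z=np.load("top0.npz"); wt=cloud("top",z["d"]); s=np.load("scene0.npz"); ws=cloud("scene",s["d"])
for n,W in(("top",wt),("scene",ws)):
    P=W.reshape(-1,3); P=P[np.isfinite(P[:,2])]
    B=P[(abs(P[:,2]-40)<8)&(abs(P[:,0]-612)<80)&(abs(P[:,1]-147)<112)]
    for nm,f in(("front",2),("back",98)):
        ys=np.arange(40,255,8); xs=np.array([np.percentile(B[abs(B[:,1]-y)<5,0],f) for y in ys])
        k=np.polyfit(ys,xs,1); r=xs-np.polyval(k,ys); g=abs(r)<6; k=np.polyfit(ys[g],xs[g],1)
        print(n,nm,"yaw",np.degrees(np.arctan(-k[0])).round(2),"x@y=147",np.polyval(k,147).round(1),"rms",r[g].std().round(1))
    T=P[(P[:,2]>127)&(P[:,2]<140)&(abs(P[:,0]-620)<45)&(abs(P[:,1]-147)<35)]
    e,v=np.linalg.eigh(np.cov(T[:,:2].T)); v=v[:,1]; print(n,"mid",T.mean(0).round(1),"yaw",np.degrees(np.arctan(v[1]/v[0])).round(2))
go(472,-157,230,-19.5,"tall")
E
```

```text
top front yaw 3.4 x@y=147 558.7 rms 0.9Traceback (most recent call last):
  File "<stdin>", line 8, in <module>
    raise TypeError("expected non-empty vector for x")
TypeError: expected non-empty vector for x
```

Run:
```python
from h import *
go(471.5,-157,230,-19.5,"tall high"); go(471.5,-157,85,-19.5,"tall low")
```

```text
Traceback (most recent call last):
  File "h.py", line 17, in go
    print(n,"shift m",np.round(M.T@(np.array([x,y,z])-p)/1000,4),"rv",Rn.from_matrix(M.T@T).as_rotvec().round(4),"dyaw",round(dy,1),"j6",round(s["joints"][5],2),"clk",s["clock"])
                                                                      ~~~~~~~~~~~~~~^^^^^^^
  File "scipy/spatial/transform/_rotation.pyx", line 1143, in scipy.spatial.transform._rotation.Rotation.from_matrix
ValueError: Non-positive determinant (left-handed or null coordinate frame) in rotation matrix 0: [[-6.38820351e-01  7.69355933e-01 -8.75522268e-05]
 [ 7.69354589e-01  6.38819014e-01 -1.94509857e-03]
 [ 1.44054310e-03  1.30992726e-03  9.99998104e-01]].
```

```bash
sed -i 's/T=np.array.*/T=np.array([[-sn,c,0],[c,sn,0],[0,0,-1.]])/' h.py
python3 - <<'E'
from h import *
go(471.5,-157,230,-19.5,"tall high"); go(471.5,-157,85,-19.5,"tall low")
E
```

```text
tall high shift m [-0.3881  0.3143 -0.0347] rv [ 1.900e-03  8.000e-04 -8.778e-01] dyaw 50.3 j6 -0.26 clk 0.1
tall low shift m [-0.3882  0.314   0.1103] rv [ 1.900e-03  8.000e-04 -8.778e-01] dyaw 50.3 j6 -0.26 clk 0.1
```

```bash
python3 -m handwheel '[[-0.05,0.04,-0.035,0,0,-0.11,1],[-0.10,0.08,-0.035,0,0,-0.22,1],[-0.145,0.118,-0.035,0,0,-0.33,1],[-0.19,0.155,-0.035,0,0,-0.44,1],[-0.24,0.195,-0.035,0,0,-0.55,1],[-0.29,0.235,-0.035,0,0,-0.66,1],[-0.34,0.275,-0.035,0,0,-0.77,1],[-0.388,0.314,-0.035,0.002,0.001,-0.878,1],[-0.388,0.314,-0.035,0.002,0.001,-0.878,1],[-0.388,0.314,-0.035,0.002,0.001,-0.878,1]]'
python3 - <<'E'
from h import *
go(471.5,-157,85,-19.5,"tall low")
E
```

```text
clock: 1.35
position: [471.4, -157.3, 230.3]
ee_rot: [-0.578, 0.816, -0.001, -0.001]
contact_force: [1.2, -0.0, -0.6]
gripper_width: 85.2
grasp_force: 0.0
tall low shift m [-0.0007  0.      0.1453] rv [-0.0002 -0.002   0.0012] dyaw -0.1 j6 -0.35 clk 1.35
```

```bash
python3 -m handwheel '[[0,0,0.05,0,-0.002,0.001,1],[0,0,0.10,0,-0.002,0.001,1],[-0.0005,0,0.14,0,-0.002,0.001,1],[-0.0005,0,0.16,0,-0.002,0.001,1],[-0.0005,0,0.16,0,-0.002,0.001,0],[-0.0005,0,0.16,0,-0.002,0.001,-1],[-0.0005,0,0.16,0,-0.002,0.001,-1],[-0.0005,0,0.16,0,-0.002,0.001,-1],[-0.0005,0,0.16,0,-0.002,0.001,-1]]'
```

```text
clock: 2.48
position: [474.0, -158.7, 77.4]
ee_rot: [-0.578, 0.816, -0.003, 0.002]
contact_force: [-7.9, 2.9, 31.7]
gripper_width: 0.3
grasp_force: 14.7
```

Run:
```python
from h import *
for n in("scene","top"):
    im,d=get_image(n); np.savez(f"{n}1.npz",im=im,d=d)
    x,y=(200,150) if n=="scene" else (320,170)
    cv2.imwrite(f"tmp{n}.png",cv2.resize(im[y:y+100,x:x+130],(400,308),interpolation=cv2.INTER_CUBIC))
cv2.imwrite("pics/c1.png",np.hstack([cv2.imread("tmpscene.png"),cv2.imread("tmptop.png")]))
s=read_state(); print(s["contact_force"],s["gripper_width"],s["grasp_force"],s["wrist_torque"])
```

```text
[-7.29856773  2.33762969 30.03372393] -0.15014737017192442 14.56404640339315 [ 0.71296234  2.41991285 -0.03359578]
```

View pics/c1.png

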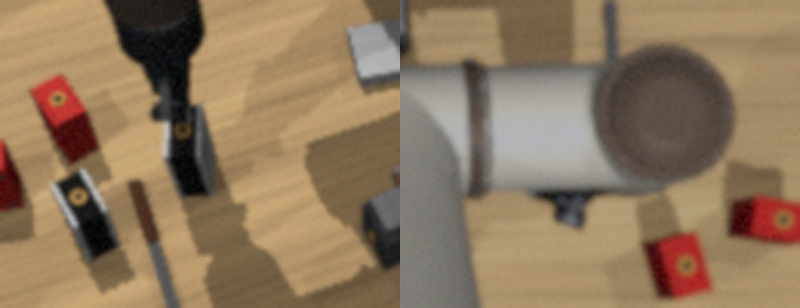

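The scene crop shows the gripper on the robot side of the tall frame, near (255,184), closed beside it, and the frame still upright. I check where the frame and the fingers really are.

Run:
```python
from h import *
s=np.load("scene1.npz"); ws=cloud("scene",s["d"]); 
P=ws[172:225,238:285].reshape(-1,3)
T=P[(P[:,2]>100)&(P[:,2]<116)&(P[:,0]>440)]; r=cv2.minAreaRect(T[:,:2].astype(np.float32)); print(len(T),T.mean(0).round(1),np.percentile(T,[2,98],axis=0).round(1),r)
h,x=np.histogram(P[:,2],bins=np.arange(0,240,10)); print(h)
K,R,t=cam("scene")
for q in ([474,-158.7,77.4],[474,-158.7,108],[474,-158.7,150],[472,-157,108]):
    c=R@np.array(q)+t; print(q,(K@c/c[2])[:2].round(1))
G=P[(P[:,2]>118)&(P[:,2]<150)]; print("grip",len(G),G.mean(0).round(1),np.percentile(G,[2,98],axis=0).round(1))
for v in range(178,196,2): print(v,[f"{a:.0f},{b:.0f},{c:.0f}" for a,b,c in ws[v,246:272:3]])
```

```text
177 [ 494.5 -165.   108.6] [[ 470.8 -186.2  101.4]
 [ 515.5 -142.8  114.1]] ((488.1336669921875, -164.49021911621094), (35.86777877807617, 54.216861724853516), 70.9049301147461)
[813  72  19  24  16  20  28  17  26  17 118  62  10   2   3   4  16   9
  13  17  64  33  29]
[474, -158.7, 77.4] [260.8 193.8]
[474, -158.7, 108] [259.5 188.3]
[474, -158.7, 150] [257.6 180.3]
[472, -157, 108] [259.8 187.6]
grip 16 [ 483.3 -156.5  129.7] [[ 473.3 -169.3  120.1]
 [ 490.4 -149.   144.6]]
178 ['344,-180,-2', '509,-183,222', '509,-176,218', '515,-168,222', '500,-159,197', '496,-150,187', '368,-125,1', '370,-115,-1', '374,-106,-1']
180 ['353,-183,1', '356,-173,-1', '515,-177,218', '510,-169,206', '491,-159,175', '473,-149,145', '376,-127,1', '377,-117,-3', '383,-108,1']
182 ['363,-185,3', '362,-176,-2', '515,-179,209', '516,-171,206', '493,-161,168', '487,-152,155', '382,-129,-1', '387,-120,1', '392,-111,2']
184 ['369,-187,0', '371,-178,-2', '522,-181,210', '523,-173,207', '520,-165,199', '485,-153,143', '471,-143,118', '390,-122,-5', '398,-113,0']
186 ['379,-190,4', 'nan,nan,nan', '527,-182,208', '528,-175,206', '530,-167,203', '483,-154,130', '474,-144,113', '401,-125,-1', '403,-115,-4']
188 ['382,-192,-2', '527,-191,204', '529,-184,202', '532,-176,203', '533,-169,199', '485,-155,123', '480,-146,112', '409,-127,-1', '412,-118,-1']
190 ['388,-194,-5', '392,-185,-4', '398,-176,-0', '477,-173,111', '480,-165,112', '483,-156,110', '485,-148,109', '463,-136,70', '420,-121,-1']
192 ['397,-196,-2', '401,-187,-2', '406,-178,-1', '482,-175,109', '488,-167,113', '488,-158,108', '492,-150,108', '465,-138,63', '428,-123,0']
194 ['405,-198,-1', '410,-189,-0', 'nan,nan,nan', '491,-177,112', '494,-169,111', '495,-160,109', '499,-152,109', '474,-140,66', '434,-125,-3']
```

Run:
```python
from h import *
s=np.load("scene0.npz"); ws=cloud("scene",s["d"]); K,R,t=cam("scene")
for q in ([216,-586,195],[216,-586,268]):
    c=R@np.array(q,float)+t; print(q,(K@c/c[2])[:2].round(1))
P=ws[85:160,15:115].reshape(-1,3); P=P[(np.hypot(P[:,0]-216,P[:,1]+586)<75)&(P[:,2]>150)]
print("low",P[np.argsort(P[:,2])[:12]].round(0).tolist())
for z in range(190,330,10):
    Q=P[abs(P[:,2]-z)<5]
    if len(Q): print(z,len(Q),Q.mean(0).round(0),np.percentile(Q,[3,97],axis=0)[:,:2].round(0).tolist())
im=s["im"][70:170,0:130]; cv2.imwrite("pics/g0.png",cv2.resize(im,(780,600),interpolation=cv2.INTER_CUBIC))
```

```text
[216, -586, 195] [ 86.  148.2]
[216, -586, 268] [ 72.3 131.2]
low [[229.0, -630.0, 244.0], [242.0, -630.0, 246.0], [240.0, -627.0, 247.0], [201.0, -541.0, 247.0], [212.0, -545.0, 247.0], [210.0, -542.0, 248.0], [241.0, -638.0, 249.0], [204.0, -538.0, 249.0], [212.0, -539.0, 249.0], [202.0, -537.0, 250.0], [240.0, -627.0, 250.0], [212.0, -543.0, 251.0]]
240 1 [ 229. -630.  244.] [[229.0, -630.0], [229.0, -630.0]]
250 25 [ 226. -588.  251.] [[202.0, -638.0], [247.0, -537.0]]
260 33 [ 226. -590.  260.] [[203.0, -638.0], [247.0, -537.0]]
270 35 [ 226. -590.  269.] [[205.0, -638.0], [244.0, -535.0]]
280 34 [ 227. -591.  279.] [[204.0, -639.0], [246.0, -533.0]]
290 90 [ 224. -587.  291.] [[195.0, -648.0], [251.0, -521.0]]
300 137 [ 223. -586.  299.] [[191.0, -649.0], [253.0, -519.0]]
310 169 [ 226. -587.  310.] [[195.0, -647.0], [251.0, -521.0]]
320 124 [ 230. -585.  320.] [[205.0, -649.0], [253.0, -520.0]]
```

View pics/g0.png

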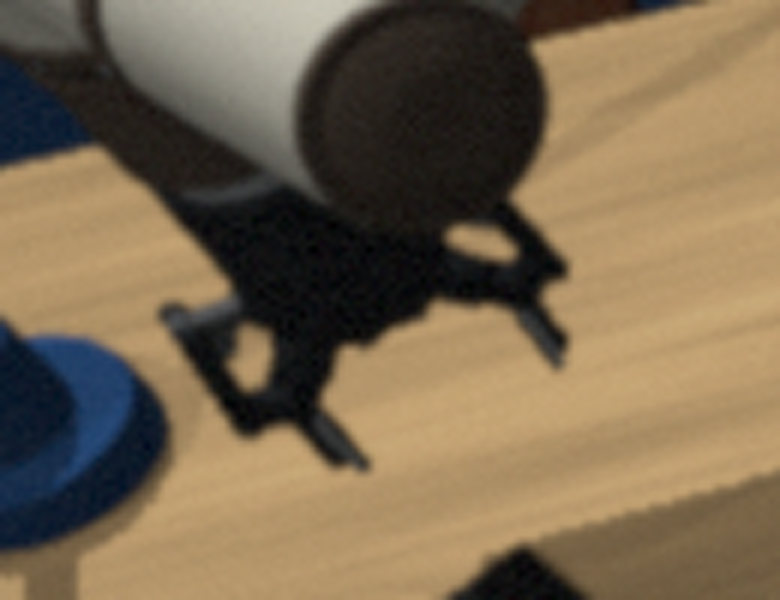

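The crop shows the open fingertips at (555,362) and (365,465). They measure z≈246 while the reported TCP is z=195. So the real tips are about 35 mm higher than the reported TCP, and the fingers closed on top of the frame and nudged it. I lift, open and re-measure the frame.

```bash
python3 -m handwheel '[[0,0,-0.02,0,0,0,-1],[0,0,-0.06,0,0,0,0],[0,0,-0.1,0,0,0,1],[0,0,-0.1,0,0,0,1],[0,0,-0.1,0,0,0,1],[0,0,-0.1,0,0,0,1],[0,0,-0.1,0,0,0,1]]'
python3 - <<'E'
from h import *
im,d=get_image("scene"); ws=cloud("scene",d); cv2.imwrite("pics/s2.png",im)
P=ws[160:235,235:290].reshape(-1,3)
T=P[(P[:,2]>101)&(P[:,2]<116)&(P[:,0]>430)]; r=cv2.minAreaRect(T[:,:2].astype(np.float32)); print(len(T),T.mean(0).round(1),np.percentile(T,[2,98],axis=0).round(1),r)
G=P[(P[:,2]>120)]; print("low grip",G[np.argsort(G[:,2])[:10]].round().tolist())
E
```

```text
clock: 3.45
position: [471.2, -157.6, 169.8]
ee_rot: [-0.577, 0.817, 0.0, -0.0]
contact_force: [0.4, -0.3, 0.3]
gripper_width: 85.5
grasp_force: 0.0
195 [ 473.8 -159.   107. ] [[ 446.7 -181.3  102.7]
 [ 501.9 -137.5  111. ]] ((471.7843933105469, -158.40353393554688), (36.288326263427734, 57.40589141845703), 69.78734588623047)
low grip [[521.0, -168.0, 220.0], [514.0, -185.0, 221.0], [522.0, -170.0, 223.0], [520.0, -167.0, 224.0], [514.0, -187.0, 226.0], [521.0, -170.0, 226.0], [522.0, -166.0, 230.0], [514.0, -186.0, 230.0], [521.0, -169.0, 231.0], [525.0, -178.0, 231.0]]
```

```bash
python3 -m handwheel '[[0,0,0.05,0,0,0,1],[0,0,0.10,0,0,0,1],[0,0,0.125,0,0,0,1],[0,0,0.132,0,0,0,1],[0,0,0.132,0,0,0,1],[0,0,0.132,0,0,0,0.2],[0,0,0.132,0,0,0,-0.2],[0,0,0.132,0,0,0,-1],[0,0,0.132,0,0,0,-1],[0,0,0.132,0,0,0,-1]]'
```

```text
clock: 4.75
position: [472.2, -157.6, 40.1]
ee_rot: [-0.577, 0.817, -0.001, 0.001]
contact_force: [-2.1, 1.1, 7.2]
gripper_width: 55.3
grasp_force: 63.0
```

```bash
python3 -m handwheel '[[0,0,-0.02,0,0,0,-1],[0,0,-0.06,0,0,0,-1],[0,0,-0.12,0,0,0,-1],[0,0,-0.16,0,0,0,-1],[0,0,-0.16,0,0,0,-1]]'
python3 - <<'E'
from h import *
go(616.8,186.9,200,3.3,"over")
E
```

```text
clock: 5.38
position: [473.6, -157.6, 202.2]
ee_rot: [-0.577, 0.817, -0.003, 0.004]
contact_force: [-0.5, 0.5, -2.9]
gripper_width: 54.9
grasp_force: 65.1
over shift m [-0.3726 -0.0197  0.0036] rv [-0.01    0.0011 -0.3985] dyaw 22.8 j6 -0.35 clk 5.375
```

```bash
python3 -m handwheel '[[-0.03,-0.002,0,0,0,-0.03,-1],[-0.08,-0.004,0,0,0,-0.08,-1],[-0.135,-0.007,0,0,0,-0.15,-1],[-0.19,-0.010,0,0,0,-0.21,-1],[-0.245,-0.013,0,0,0,-0.27,-1],[-0.30,-0.016,0,0,0,-0.33,-1],[-0.345,-0.018,0,0,0,-0.37,-1],[-0.3726,-0.0197,0,0,0,-0.3985,-1],[-0.3726,-0.0197,0,0,0,-0.3985,-1],[-0.3726,-0.0197,0,0,0,-0.3985,-1]]'
python3 - <<'E'
from h import *
go(616.8,186.9,84,3.3,"down")
im,d=get_image("scene"); ws=cloud("scene",d); cv2.imwrite("pics/s3.png",cv2.resize(im[90:240,290:490],(800,600),interpolation=cv2.INTER_CUBIC))
E
```

```text
clock: 6.62
position: [613.6, 186.3, 196.8]
ee_rot: [0.727, -0.687, -0.0, 0.001]
contact_force: [0.7, -0.8, -2.2]
gripper_width: 54.6
grasp_force: 64.9
down shift m [-0.0006 -0.0035  0.1128] rv [ 0.0025 -0.0015 -0.0006] dyaw 0.0 j6 -0.49 clk 6.625
```

View pics/s3.png

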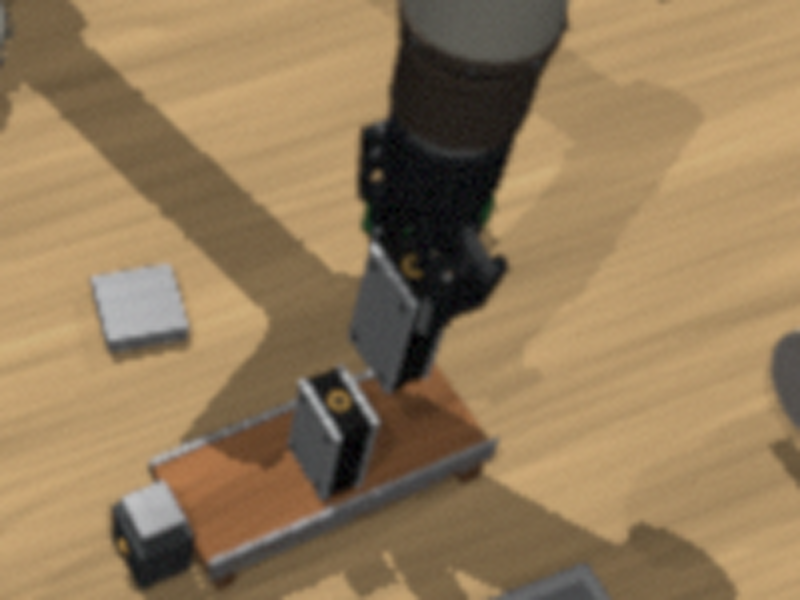

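The crop shows the tall frame held upright at (390,315), above and beyond the mid frame at (335,430). I compare the pad-side face of each along the row axis.

Run:
```python
from h import *
im,d=get_image("scene"); ws=cloud("scene",d)
a=np.radians(3.3); ex=np.array([np.cos(a),np.sin(a),0]); ey=np.array([-np.sin(a),np.cos(a),0])
for n,(x,y,w,h) in dict(tall=(381,162,9,14),mid=(365,193,8,14)).items():
    P=ws[y:y+h,x:x+w].reshape(-1,3); P=P[np.isfinite(P[:,0])]
    v=P@ey; g=abs(v-np.median(v))<8; Q=P[g]
    k=np.linalg.lstsq(np.c_[Q@ex-np.mean(Q@ex),Q[:,2]-Q[:,2].mean(),np.ones(len(Q))],Q@ey,rcond=None)[0]
    print(n,len(Q),"face row",np.median(v).round(1),(Q@ey).mean().round(1),"slopes x,z",k.round(3),"x range",np.percentile(Q@ex,[2,98]).round(1),"z",np.percentile(Q[:,2],[2,98]).round(1))
```

```text
tall 126 face row 131.0 131.1 slopes x,z [-7.00000e-03 -7.00000e-03  1.31083e+02] x range [604.4 644.5] z [185.9 257.3]
mid 110 face row 92.0 92.1 slopes x,z [-2.4000e-02  1.3000e-02  9.2113e+01] x range [610.2 652. ] z [ 51.  131.7]
```

```bash
python3 -m handwheel '[[-0.001,-0.002,0.02,0.002,-0.0015,0,-1],[-0.0026,-0.0035,0.05,0.002,-0.0015,0,-1],[-0.0026,-0.0035,0.08,0.002,-0.0015,0,-1],[-0.0026,-0.0035,0.095,0.002,-0.0015,0,-1],[-0.0026,-0.0035,0.105,0.002,-0.0015,0,-1],[-0.0026,-0.0035,0.105,0.002,-0.0015,0,-1],[-0.0026,-0.0035,0.105,0.002,-0.0015,0,-1]]'
cat > m.py <<'E'
from h import *
im,d=get_image("scene"); ws=cloud("scene",d); a=np.radians(3.3)
ex=np.array([np.cos(a),np.sin(a),0]); ey=np.array([-np.sin(a),np.cos(a),0])
P=ws[130:240,310:430].reshape(-1,3); P=P[np.isfinite(P[:,0])]
S=np.c_[P@ex,P@ey,P[:,2]]; S=S[(S[:,0]>570)&(S[:,0]<675)&(S[:,1]>30)&(S[:,1]<200)]
for lo in range(46,170,6):
    B=S[(S[:,2]>=lo)&(S[:,2]<lo+6)]; o=[]
    for n,(y0,y1) in dict(short=(60,87),mid=(93,127),tall=(136,166)).items():
        Q=B[(B[:,1]>y0)&(B[:,1]<y1)]
        o.append(f"{n} n{len(Q)} back {np.percentile(Q[:,0],90):.1f}" if len(Q)>4 else n+" -")
    print(lo,*o,sep=" | ")
E
python3 m.py; python3 -c "
from h import *
go(616.7,188.9,80,3.3)"
```

```text
clock: 7.6
position: [619.2, 190.1, 95.1]
ee_rot: [0.727, -0.686, 0.001, -0.003]
contact_force: [-0.2, 0.3, -2.7]
gripper_width: 55.2
grasp_force: 64.9
46 | short n9 back 670.3 | mid n23 back 670.2 | tall n12 back 669.7
52 | short n6 back 669.6 | mid n17 back 669.3 | tall n10 back 669.2
58 | short - | mid n10 back 653.5 | tall n7 back 653.9
64 | short - | mid n8 back 653.2 | tall n9 back 654.2
70 | short - | mid n11 back 653.5 | tall n5 back 654.4
76 | short - | mid n8 back 654.1 | tall n5 back 654.6
82 | short - | mid n14 back 653.9 | tall n12 back 654.8
88 | short - | mid n9 back 652.9 | tall n5 back 655.3
94 | short - | mid n10 back 653.5 | tall n8 back 654.9
100 | short - | mid n13 back 653.7 | tall n11 back 655.8
106 | short - | mid n11 back 653.4 | tall n8 back 655.7
112 | short - | mid n12 back 654.6 | tall n8 back 655.3
118 | short - | mid n13 back 653.7 | tall n5 back 655.0
124 | short - | mid n48 back 653.0 | tall n5 back 655.5
130 | short - | mid n145 back 648.9 | tall -
136 | short - | mid - | tall -
142 | short - | mid - | tall n13 back 668.9
148 | short - | mid - | tall n11 back 668.6
154 | short - | mid - | tall n16 back 666.2
160 | short - | mid - | tall n108 back 650.7
166 | short - | mid - | tall n20 back 666.3
 shift m [0.0011 0.0025 0.0151] rv [-0.0056  0.0021  0.0001] dyaw -0.0 j6 -0.49 clk 7.65
```

```bash
python3 -m handwheel '[[0.0015,0.0014,0.005,-0.0056,0.002,0,-1],[0.0015,0.0014,0.009,-0.0056,0.002,0,-1],[0.0015,0.0014,0.011,-0.0056,0.002,0,-1],[0.0015,0.0014,0.012,-0.0056,0.002,0,-1],[0.0015,0.0014,0.013,-0.0056,0.002,0,-1],[0.0015,0.0014,0.013,-0.0056,0.002,0,-1]]'; python3 m.py | sed -n '3,14p'
```

```text
clock: 8.4
position: [617.1, 188.2, 80.8]
ee_rot: [0.727, -0.686, -0.001, 0.001]
contact_force: [0.0, 0.1, -2.9]
gripper_width: 55.4
grasp_force: 64.9
58 | short - | mid n10 back 654.2 | tall n7 back 652.0
64 | short - | mid n10 back 653.3 | tall -
70 | short - | mid n8 back 653.9 | tall n8 back 652.6
76 | short - | mid n14 back 653.3 | tall n6 back 651.4
82 | short - | mid n9 back 653.5 | tall n5 back 652.6
88 | short - | mid n12 back 653.0 | tall n10 back 654.0
94 | short - | mid n8 back 653.8 | tall n6 back 653.3
100 | short - | mid n12 back 653.7 | tall -
106 | short - | mid n10 back 653.9 | tall -
112 | short - | mid n11 back 653.0 | tall -
118 | short - | mid n11 back 653.3 | tall -
124 | short - | mid n45 back 652.8 | tall n5 back 663.0
```

```bash
python3 -m handwheel '[[0,-0.0007,0.0005,0,0,0,-1],[0,-0.0007,0.001,0,0,0,-1],[0,-0.0007,0.0015,0,0,0,-1],[0,-0.0007,0.002,0,0,0,-1],[0,-0.0007,0.002,0,0,0,-1]]'
```

```text
clock: 9.07
position: [618.0, 188.2, 80.3]
ee_rot: [0.727, -0.686, -0.0, 0.001]
contact_force: [-3.5, -1.2, 5.1]
gripper_width: 55.5
grasp_force: 65.9
```

```bash
python3 -m handwheel '[[0,0,0,0,0,0,-0.2],[0,0,0,0,0,0,0.4],[0,0,0,0,0,0,1],[0,0,0,0,0,0,1],[0,0,-0.02,0,0,0,1],[0,0,-0.06,0,0,0,1],[0,0,-0.12,0,0,0,1],[0,0,-0.14,0,0,0,1]]'
python3 - <<'E'
from h import *
go(500.3,-275,200,9.7,"short high")
E
```

```text
clock: 10.07
position: [620.2, 189.0, 223.9]
ee_rot: [0.727, -0.686, 0.001, -0.003]
contact_force: [-0.0, 0.7, -0.4]
gripper_width: 85.3
grasp_force: 0.0
short high shift m [0.4564 0.1467 0.0221] rv [-0.006   0.0015 -0.1114] dyaw 6.4 j6 -0.49 clk 10.075
```

```bash
python3 -m handwheel '[[0.05,0.016,0,0,0,-0.012,1],[0.105,0.034,0,0,0,-0.025,1],[0.16,0.051,0,0,0,-0.04,1],[0.215,0.07,0,0,0,-0.055,1],[0.27,0.087,0,0,0,-0.07,1],[0.325,0.105,0,0,0,-0.085,1],[0.38,0.122,0,0,0,-0.1,1],[0.43,0.138,0,0,0,-0.11,1],[0.4564,0.1467,0,0,0,-0.111,1],[0.4564,0.1467,0.01,0,0,-0.111,1]]'
python3 - <<'E'
from h import *
im,d=get_image("scene"); ws=cloud("scene",d)
a=np.radians(3.3); ex=np.array([np.cos(a),np.sin(a),0]); ey=np.array([-np.sin(a),np.cos(a),0])
def top(n,c,z,r=45):
    P=ws.reshape(-1,3); P=P[(abs(P[:,2]-z)<6)&(np.hypot(P[:,0]-c[0],P[:,1]-c[1])<r)]
    if len(P)<8: print(n,len(P)); return
    q=cv2.minAreaRect(P[:,:2].astype(np.float32)); c=np.array([*q[0],0]); print(n,len(P),np.round(q[0],1),np.round(q[1],1),round(q[2],1),"row xy",(c@ex).round(1),(c@ey).round(1),"z",np.median(P[:,2]).round(1))
top("short",(500,-275),76,38); top("mid",(619,146),132,32); top("tall",(617,187),148,32)
go(500.3,-275,8,9.7,"short low")
E
```

```text
clock: 11.32
position: [497.8, -277.7, 209.8]
ee_rot: [0.763, -0.646, 0.0, 0.001]
contact_force: [0.6, 1.1, -0.8]
gripper_width: 85.6
grasp_force: 0.0
short 211 [ 500.2 -276.3] [57.  35.7] 10.0 row xy 483.5 -304.6 z 75.3
mid 230 [618.3 148.9] [56.5 44.2] 0.9 row xy 625.9 113.0 z 131.3
tall 215 [616.2 186.2] [55.5 36.4] 2.6 row xy 625.9 150.4 z 147.3
short low shift m [-0.0002 -0.0042  0.1996] rv [ 0.0038  0.0012 -0.0031] dyaw 0.2 j6 0.39 clk 11.375
```

```bash
python3 -m handwheel '[[0,-0.0035,0.05,0.003,0.001,-0.003,1],[0,-0.0035,0.1,0.003,0.001,-0.003,1],[0,-0.0035,0.13,0.003,0.001,-0.003,1],[0,-0.0035,0.13,0.003,0.001,-0.003,1],[0,-0.0035,0.13,0.003,0.001,-0.003,1]]'
python3 - <<'E'
from h import *
go(500.3,-275,10,9.7,"short low")
E
```

```text
clock: 12.0
position: [502.4, -275.1, 80.9]
ee_rot: [0.766, -0.643, 0.002, -0.0]
contact_force: [0.2, 1.2, 0.2]
gripper_width: 85.2
grasp_force: 0.0
short low shift m [-0.0006  0.0022  0.0709] rv [-0.0026 -0.0029  0.0038] dyaw -0.2 j6 0.39 clk 12.0
```

```bash
python3 -m handwheel '[[-0.0005,0.002,0.04,0,0,0.002,1],[-0.0005,0.002,0.065,0,0,0.002,1],[-0.0005,0.002,0.07,0,0,0.002,1],[-0.0005,0.002,0.07,0,0,0.002,1],[-0.0005,0.002,0.07,0,0,0.002,0.2],[-0.0005,0.002,0.07,0,0,0.002,-0.2],[-0.0005,0.002,0.07,0,0,0.002,-1],[-0.0005,0.002,0.07,0,0,0.002,-1],[-0.0005,0.002,0.07,0,0,0.002,-1]]'
```

```text
clock: 13.12
position: [500.2, -275.6, 11.1]
ee_rot: [0.765, -0.644, 0.002, -0.0]
contact_force: [-0.7, 0.4, 6.1]
gripper_width: 54.9
grasp_force: 65.9
```

```bash
python3 -m handwheel '[[0,0,-0.02,0,0,0,-1],[0,0,-0.06,0,0,0,-1],[0,0,-0.12,0,0,0,-1],[0,0,-0.15,0,0,0,-1],[0,0,-0.15,0,0,0,-1]]'
python3 - <<'E'
from h import *
go(622.7,106.3,160,3.3,"over")
E
```

```text
clock: 13.75
position: [500.0, -275.2, 161.7]
ee_rot: [0.764, -0.645, 0.003, -0.001]
contact_force: [-1.0, 0.2, -3.8]
gripper_width: 54.7
grasp_force: 65.1
over shift m [-0.3554 -0.1852  0.0016] rv [-0.0059 -0.0029  0.1117] dyaw -6.4 j6 0.39 clk 13.75
```

```bash
python3 -m handwheel '[[-0.03,-0.016,0,0,0,0.01,-1],[-0.08,-0.042,0,0,0,0.025,-1],[-0.13,-0.068,0,0,0,0.04,-1],[-0.18,-0.094,0,0,0,0.055,-1],[-0.23,-0.12,0,0,0,0.07,-1],[-0.28,-0.146,0,0,0,0.085,-1],[-0.325,-0.169,0,0,0,0.1,-1],[-0.35,-0.183,0,-0.003,-0.002,0.1117,-1],[-0.3535,-0.1852,0,-0.003,-0.002,0.1117,-1],[-0.3535,-0.1852,0,-0.003,-0.002,0.1117,-1]]'
cat > f.py <<'E'
from h import *
im,d=get_image("scene"); ws=cloud("scene",d); a=np.radians(3.3)
ex=np.array([np.cos(a),np.sin(a),0]); ey=np.array([-np.sin(a),np.cos(a),0])
P=ws[110:245,300:430].reshape(-1,3); P=P[np.isfinite(P[:,0])]; S=np.c_[P@ex,P@ey,P[:,2]]
S=S[(S[:,0]>590)&(S[:,0]<660)]
import sys
zs=float(sys.argv[1])   # short bottom z
def face(n,y,z0,z1):
    Q=S[(S[:,2]>z0)&(S[:,2]<z1)&(abs(S[:,1]-y)<6)&(S[:,0]<650)]
    if len(Q)<8: print(n,"face none",len(Q)); return
    k=np.linalg.lstsq(np.c_[Q[:,0]-626,Q[:,2]-Q[:,2].mean(),np.ones(len(Q))],Q[:,1],rcond=None)[0]
    print(n,"face row",k[2].round(1),"median",np.median(Q[:,1]).round(1),"slopes",k[:2].round(3),len(Q))
def back(n,y,z0,z1):
    Q=S[(S[:,2]>z0)&(S[:,2]<z1)&(abs(S[:,1]-y)<14)&(S[:,0]>643)]
    if len(Q)<8: print(n,"back none"); return
    k=np.polyfit(Q[:,1]-y,Q[:,0],1); print(n,"back x",np.median(Q[:,0]).round(1),"slope",k[0].round(3),len(Q))
face("short",52,zs+8,zs+72);face("mid",92,zs+10 if zs>130 else 60,128) if zs>130 else face("mid",92,60,128)
face("tall",133,136,146)
back("short",69,zs+20,zs+45);back("mid",110,62,125);back("tall",151,62,135)
E
python3 f.py 150; python3 -c "
from h import *
go(622.7,106.3,60,3.3)"
```

```text
clock: 15.0
position: [620.5, 104.2, 156.9]
ee_rot: [0.727, -0.686, -0.002, 0.003]
contact_force: [-0.5, -1.0, -2.3]
gripper_width: 55.0
grasp_force: 65.0
short face row 50.8 median 50.1 slopes [0.005 0.048] 183
mid face none 0
tall face row 133.3 median 133.0 slopes [0.013 0.223] 14
short back x 652.1 slope 0.014 20
mid back x 652.5 slope 0.032 84
tall back x 651.9 slope 0.012 92
 shift m [-0.0025 -0.0027  0.0975] rv [ 0.0054 -0.0004 -0.0006] dyaw 0.0 j6 -0.36 clk 15.05
```

```bash
python3 -m handwheel '[[-0.0005,0,0.02,0.004,0,0,-1],[-0.0005,0,0.045,0.004,0,0,-1],[-0.0005,0,0.07,0.004,0,0,-1],[-0.0005,0,0.085,0.004,0,0,-1],[-0.0005,0,0.093,0.004,0,0,-1],[-0.0005,0,0.093,0.004,0,0,-1],[-0.0005,0,0.093,0.004,0,0,-1]]'
sed -i 's/face("short",52,zs+8,zs+72).*/face("short",52,zs+8,zs+72); face("mid",92,zs+82,128)/' f.py; python3 f.py 52; python3 -c "
from h import *
go(620.5,104.8,52,3.3)"
```

```text
clock: 15.92
position: [622.3, 105.4, 67.1]
ee_rot: [0.727, -0.686, 0.001, -0.002]
contact_force: [0.0, 0.7, -3.3]
gripper_width: 54.9
grasp_force: 65.0
short face row 51.0 median 51.0 slopes [0.003 0.002] 116
mid face none 0
tall face row 133.6 median 133.4 slopes [-0.021  0.161] 24
short back x 653.8 slope -0.001 25
mid back x 652.7 slope 0.022 49
tall back x 651.9 slope -0.008 95
 shift m [0.0006 0.0019 0.0152] rv [-0.0037  0.0009  0.0004] dyaw -0.0 j6 -0.37 clk 15.975
```

```bash
python3 -m handwheel '[[0,0.001,0.005,-0.003,0.001,0,-1],[0,0.001,0.009,-0.003,0.001,0,-1],[0,0.001,0.012,-0.003,0.001,0,-1],[0,0.001,0.013,-0.003,0.001,0,-1],[0,0.001,0.014,-0.003,0.001,0,-1],[0,0.001,0.0145,-0.003,0.001,0,-1],[0,0.001,0.015,-0.003,0.001,0,-1],[0,0.001,0.015,-0.003,0.001,0,-1]]'; python3 f.py 40
```

```text
clock: 16.98
position: [620.7, 105.2, 51.3]
ee_rot: [0.727, -0.686, -0.0, 0.001]
contact_force: [-0.3, -0.4, -1.8]
gripper_width: 54.9
grasp_force: 65.1
short face row 50.8 median 50.8 slopes [-0.003  0.005] 116
mid face none 0
tall face row 133.4 median 133.1 slopes [-0.003  0.159] 23
short back x 652.4 slope -0.023 17
mid back x 653.0 slope -0.006 40
tall back x 651.9 slope -0.003 99
```

```bash
python3 -m handwheel '[[0,0,0.0005,0,0,0,-1],[0,0,0.001,0,0,0,-1],[0,0,0.0013,0,0,0,-1],[0,0,0.0016,0,0,0,-1],[0,0,0.0016,0,0,0,-1]]'
```

```text
clock: 17.65
position: [620.6, 105.2, 51.1]
ee_rot: [0.727, -0.686, 0.0, 0.0]
contact_force: [-4.3, 0.3, 5.9]
gripper_width: 55.1
grasp_force: 66.2
```

```bash
python3 -m handwheel '[[0,0,0,0,0,0,-0.2],[0,0,0,0,0,0,0.4],[0,0,0,0,0,0,1],[0,0,0,0,0,0,1],[0,0,-0.02,0,0,0,1],[0,0,-0.06,0,0,0,1],[0,0,-0.1,0,0,0,0.5],[0,0,-0.12,0,0,0,-1],[0,0,-0.12,0,0,0,-1]]'
python3 - <<'E'
from h import *
go(621.5,1.5,100,3.3,"pad")
E
```

```text
clock: 18.77
position: [621.8, 105.6, 171.3]
ee_rot: [0.727, -0.686, 0.001, -0.001]
contact_force: [-0.3, 0.8, -1.0]
gripper_width: 32.1
grasp_force: 0.0
pad shift m [0.104  0.0065 0.0712] rv [-0.0028  0.0008  0.0002] dyaw -0.0 j6 -0.37 clk 18.775
```

Before pressing I move over the pad and look at the row.

```bash
python3 -m handwheel '[[0.03,0.002,0,0,0,0,-1],[0.08,0.005,0,0,0,0,-1],[0.104,0.0065,0,0,0,0,-1],[0.104,0.0065,0.03,0,0,0,-1],[0.104,0.0065,0.07,0,0,0,-1],[0.104,0.0065,0.07,0,0,0,-1],[0.104,0.0065,0.07,0,0,0,-1]]'
python3 f.py 40
python3 - <<'E'
from h import *
go(621.5,1.5,43,3.3,"touch")
a,_=get_image("scene"); b,_=get_image("top")
cv2.imwrite("pics/row.png",np.hstack([cv2.resize(a[140:250,310:430],(400,367),interpolation=cv2.INTER_CUBIC),cv2.resize(b[130:240,215:335],(400,367),interpolation=cv2.INTER_CUBIC)]))
E
```

```text
clock: 19.65
position: [620.8, 1.0, 100.1]
ee_rot: [0.727, -0.686, 0.0, 0.001]
contact_force: [0.1, -0.2, -0.7]
gripper_width: -0.4
grasp_force: 0.0
short face row 50.9 median 51.0 slopes [0.001 0.005] 121
mid face row 92.1 median 92.2 slopes [-0.04   0.072] 12
tall face row 134.1 median 133.5 slopes [-0.007  0.291] 34
short back x 652.7 slope 0.004 32
mid back x 652.5 slope 0.034 83
tall back x 651.7 slope -0.015 88
touch shift m [-0.0004 -0.0002  0.0579] rv [-0.0011 -0.0008  0.0008] dyaw -0.0 j6 -0.2 clk 19.7
```

View pics/row.png

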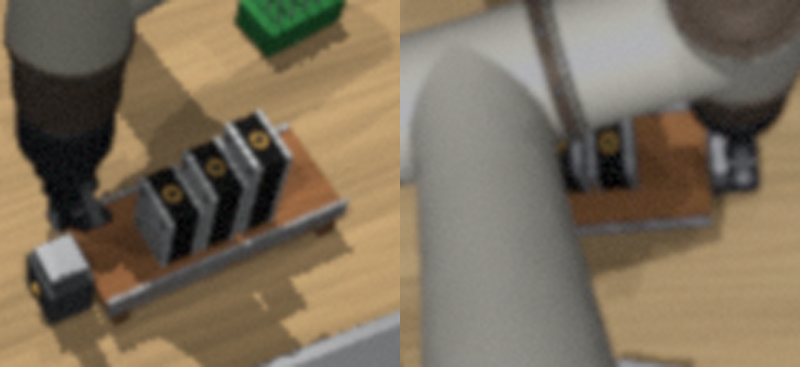

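The row at (215,200) in the left panel is neat and stepped, with gaps of about 5 mm and backs aligned within about 1 mm. Now I press the pad.

```bash
python3 -m handwheel '[[0,0,0.03,0,0,0,-1],[0,0,0.048,0,0,0,-1],[0,0,0.054,0,0,0,-1],[0,0,0.056,0,0,0,-1],[0,0,0.058,0,0,0,-1],[0,0,0.06,0,0,0,-1],[0,0,0.06,0,0,0,-1]]'
```

```text
clock: 20.68
position: [620.2, 0.9, 39.8]
ee_rot: [0.727, -0.686, -0.0, 0.001]
contact_force: [0.3, 0.7, 0.6]
gripper_width: 0.0
grasp_force: 0.0
```

```bash
python3 -m handwheel '[[0,0,0.001,0,0,0,-1],[0,0,0.002,0,0,0,-1],[0,0,0.003,0,0,0,-1],[0,0,0.004,0,0,0,-1],[0,0,0.005,0,0,0,-1],[0,0,0.006,0,0,0,-1],[0,0,0.006,0,0,0,-1]]'
```

```text
clock: 21.55
position: [620.3, 1.0, 33.7]
ee_rot: [0.727, -0.686, -0.0, 0.0]
contact_force: [0.1, 1.0, 2.9]
gripper_width: -0.2
grasp_force: 1.1
```

```bash
python3 -m handwheel '[[0,0,0.002,0,0,0,-1],[0,0,0.003,0,0,0,-1],[0,0,0.004,0,0,0,-1],[0,0,0.005,0,0,0,-1],[0,0,0.006,0,0,0,-1],[0,0,0.007,0,0,0,-1],[0,0,0.007,0,0,0,-1]]'
```

```text
clock: 22.42
position: [620.1, 1.0, 26.6]
ee_rot: [0.727, -0.686, -0.0, 0.001]
contact_force: [-0.4, -0.1, -0.5]
gripper_width: -0.1
grasp_force: 0.0
```

```bash
python3 -m handwheel '[[0,0,0.002,0,0,0,-1],[0,0,0.003,0,0,0,-1],[0,0,0.004,0,0,0,-1],[0,0,0.0045,0,0,0,-1],[0,0,0.005,0,0,0,-1],[0,0,0.005,0,0,0,-1]]'
```

```text
clock: 23.18
position: [620.4, 0.9, 26.3]
ee_rot: [0.728, -0.686, 0.001, 0.0]
contact_force: [-8.6, 0.5, 21.4]
gripper_width: -0.2
grasp_force: 10.6
```

```bash
python3 -m handwheel '[[0,0,-0.01,0,0,0,-1],[0,0,-0.05,0,0,0,-1],[0,0,-0.1,0,0,0,-1],[0.04,0.03,-0.14,0,0,0,-1],[0.1,0.06,-0.15,0,0,0,-1],[0.15,0.1,-0.15,0,0,0,-1],[0.2,0.13,-0.15,0,0,0,-1],[0.2,0.13,-0.15,0,0,0,-1]]'
python3 f.py 40
python3 - <<'E'
from h import *
a,d=get_image("scene"); ws=cloud("scene",d); b,e=get_image("top"); wt=cloud("top",e)
for n,W in(("s",ws),("t",wt)):
    P=W.reshape(-1,3); Q=P[(np.hypot(P[:,0]-622,P[:,1]-1)<14)]; print(n,"pad z",np.nanmedian(Q[:,2]).round(1),len(Q))
    R=P[(P[:,0]>545)&(P[:,0]<585)&(P[:,1]>30)&(P[:,1]<250)&(P[:,2]>50)&(P[:,2]<66)]; print("rail",len(R),np.percentile(R[:,2],90).round(1) if len(R) else "")
cv2.imwrite("pics/end.png",np.hstack([cv2.resize(a[140:250,180:430],(400,176),interpolation=cv2.INTER_CUBIC),cv2.resize(b[130:240,215:465],(400,176),interpolation=cv2.INTER_CUBIC)]))
E
```

```text
clock: 24.18
position: [499.8, -208.9, 171.9]
ee_rot: [0.725, -0.688, -0.0, 0.001]
contact_force: [0.4, -0.2, -0.6]
gripper_width: -0.2
grasp_force: 0.0
short face row 51.0 median 51.0 slopes [0.008 0.007] 119
mid face row 92.1 median 92.2 slopes [-0.021  0.12 ] 13
tall face row 133.4 median 133.4 slopes [-0.044  0.125] 29
short back x 651.9 slope -0.014 30
mid back x 652.4 slope 0.047 78
tall back x 651.9 slope -0.01 93
s pad z 62.2 60
rail 86 59.2
t pad z nan 0
rail 187 60.7
  return np.nanmean(a, axis, out=out, keepdims=keepdims)
```

View pics/end.png

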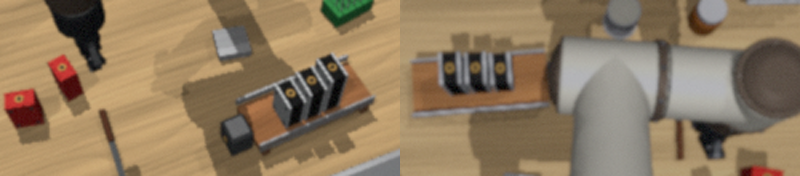

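The left panel shows the row at (310,90), the pad down at z=62 and the rail raised to about 59. The bystanders are untouched.

```bash
python3 -c "
from bench import job_done
print(job_done())"
```

```text
the job is handed in; nothing more can be done
None
```

The job is handed in at about 24 s on the robot's clock: the frames stand in a square row stepping down towards the pad, with gaps of about 5 mm and backs aligned within about 1 mm. The pad is latched down at 62 mm with the guard rail raised, and an earlier failed grip closed on top of the tall frame (about 30 N) without shifting it.

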